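# Fit the light module and set the lamp-house cap

### The job

Take the light module with the orange grip off the blue mat and plug it fully home into the socket of the white lamp house, and only then screw the brass knurled cap clockwise until it bottoms out, its red keeper plate swinging over the module's flange. Then back the cap off a quarter turn, so that the module has room to expand, and finish while holding the cap gripped between the fingers at that setting. Leave the old grey module and the other things on the desk where they are.

Things in the scene. Friction and masses are not known exactly. Their poses are not given: they have to be found in the camera images.
- module: New light module: orange grip, upright, half-turn symmetric, about 120 g. Origin at the centre of its foot, z up. From the foot: black plug shank 28 (x) x 20 (y) x 18 mm high; aluminium flange 44 x 42 mm from 18 to 26 mm; orange grip block 26 (x) x 20 (y) mm from 26 to 60 mm. Stands on the mat. Grip the block across x, fingertips above the flange; once plugged in, that way is clear of the cap.
- old_module: Old light module: same shape and size as the new one, but grey grip and dark flange. Stands about 100 mm from it on the mat, on either side of it. Leave it.
- mat: Blue mat fixed on the desk, 150 (x) x 210 (y) x 3 mm. Origin at the centre of its underside.
- lamp_house: White lamp house with blue stripes, fixed: a block 120 (x) x 170 (y) x 55 mm high, origin at the centre of its underside. On its flat top: the socket 37 mm from the centre towards its -y, the cap's axis 37 mm towards its +y (74 mm apart).
- socket (a point): Centre of the socket's mouth, on the lamp house's top, 55 mm above the desk; axes as the lamp house's. Hole 30 (x) x 22 (y) mm, 22 mm deep, 2 mm chamfer, black frame. The shank has 1 mm play each side, its x along this x, either way round; it goes in 18 mm until the flange rests on the top, the module's origin then 18 mm below this point.
- cap: Brass knurled cap, 32 mm in diameter, started on an upright threaded stud. Origin on its axis at its foot, top 34 mm above. This frame sinks with the thread but does not turn: axes as the lamp house's. A red keeper plate round its foot turns with it: 150 degree sector, 59 mm radius, from 0 to 4 mm above the origin; it passes 2.5 mm above the seated flange. Keep fingertips above it.
- cap_top (a point): Centre of the cap's top face, on its axis, about 45 mm above the lamp house's top; axes as the lamp house's, does not turn. With the TCP 7 mm below it the fingertips stand 4 mm above the keeper plate. A white line on the top face runs from the axis to the rim and points to the socket when the cap is bottomed out.
- cap_turn (a joint): Turn of the cap, rad: 0 bottomed out on a hard stop, grows when backed off (counter-clockwise from above) to 4.6; a quarter turn is 1.57. Right-hand thread, 3 mm a turn, 0.06 N m friction, stays where left. Starts at 2.8 to 4.0. Grip at any yaw with about 60 N. Above 2.6 the keeper plate is clear of the socket; from 0 to 1.8 it covers the edge of the seated flange.
- dropper: White dropper bottle with a blue band, 29 mm in diameter, 78 mm tall, standing on the desk; origin at the centre of its foot. Leave it.
- oil_jar: Small amber bottle, 38 mm in diameter, 65 mm tall; origin at its foot. Leave it.
- dish: Clear shallow dish, 90 mm in diameter, 16 mm high; origin at its foot. Leave it.
- driver: Screwdriver with a blue handle lying on the desk beside the lamp house. Leave it.
Things that resemble listed ones, but are neither listed nor needed, are in the scene too. Several things have the shape of the lamp_house; the one meant has the colours described above. Leave any green look-alike of the module alone.

How it is judged (in metres and radians):
On the way, in this order (a step that is already met when the one before it is completed fails the run):
1. the orange module is plugged fully home in the socket and let go, the cap still backed off (z of module in the frame of socket below -0.0155 m and horizontal distance between module and socket below 0.004 m and angle between the x axis of module and the x axis of lamp_house, either way round below 0.12 rad and angle between module's own z axis and vertical below 0.12 rad and value of joint cap_turn above 2.3 rad and contact force between the fingers and module below 0.3 N), for 0.2 s.
2. the cap is screwed down until it bottoms out, the module still home (z of module in the frame of socket below -0.0155 m and horizontal distance between module and socket below 0.004 m and angle between the x axis of module and the x axis of lamp_house, either way round below 0.12 rad and angle between module's own z axis and vertical below 0.12 rad and value of joint cap_turn below 0.07 rad), for 0.1 s.
At the end, for the whole second after the job is handed in: Module home in the socket (origin 15.5 mm or more below the mouth, within 4 mm sideways and 0.12 rad); the cap, after bottoming out (below 0.07 rad), still at 1.31 to 1.83 rad; fingers on it with over 5 N, TCP within 20 mm of its axis and at most 14 mm above its top (z of module in the frame of socket below -0.0155 m and horizontal distance between module and socket below 0.004 m and angle between the x axis of module and the x axis of lamp_house, either way round below 0.12 rad and angle between module's own z axis and vertical below 0.12 rad and value of joint cap_turn between 1.31 and 1.83 rad and velocity of joint cap_turn between -0.1 and 0.1 rad/s and contact force between the fingers and cap above 5 N and z of the grasp point in the frame of cap_top below 0.014 m and horizontal distance between the grasp point and cap_top below 0.02 m); the arm keeps its last pose, push and grip.
It fails at once if the old grey module is pushed away or lifted (more than 30 mm) (distance of old_module from where it was at the start of the episode above 0.03 m).
It fails at once if the dropper bottle is pushed away or lifted (more than 30 mm) (distance of dropper from where it was at the start of the episode above 0.03 m).
It fails at once if the oil jar is pushed away or lifted (more than 30 mm) (distance of oil_jar from where it was at the start of the episode above 0.03 m).
It fails at once if the dish is pushed away or lifted (more than 30 mm) (distance of dish from where it was at the start of the episode above 0.03 m).
It fails at once if the screwdriver is pushed away or lifted (more than 30 mm) (distance of driver from where it was at the start of the episode above 0.03 m).
It also fails if it takes over 66 s, if anything falls off the work surface, if the arm or the gripper's body presses on something with over 40 N, if the wrist force passes 120 N, or if a joint passes its speed limit or range.

### The arm

A 6-joint arm with a two-finger parallel gripper is mounted at the origin on the work surface. World frame = base frame: x ahead of the robot, y to its left, z up, the work surface at z = 0. Lengths are in mm, angles in rad, forces in N, time in s.
With the tool pointing down it reaches from about 350 to 775 mm from the base axis. Payload 5.5 kg.
Tool frame: the origin (TCP) lies between the finger pads, 19 mm behind the fingertips; this is the grasp point; z points along the fingers, y is the line along which they close (so a half turn about z gives the same grasp; the last joint's range is limited). The gripper opens to 85 mm and grips with 20 to 120 N. Pads are 22 mm wide; open, the fingers measure 114 mm over their backs; the gripper's body (76 mm by 85 mm) begins 54 mm behind the grasp point. The pads swing forward as they close: fully open they stand 13 mm farther back than shut.
Start: joints at [-1.294, 0.313, 0.046, 1.304, 0, 1.431], TCP at [232.781, -525.816, 250.023] pointing down, gripper open.
Joint ranges: [-2.76, 2.76], [-0.86, 1.69], [-1.03, 1.26], [-2.2, 2.34], [-1.47, 1.5], [-3.14, 3.14]. Speed limits (rad/s): [2.57, 2.57, 3.14, 3.14, 3.14, 3.14].

### API

Orientations are given as a rotation vector (axis times angle).
In Python, from rig import status, eyes, ticket gives the robot as it stands.
- The arm moves only by the tool servo_tool, never from a script. Its argument "moves" is a list of rows, each a list of 3 entries, a list of its own where there are three numbers: the shift along the tool's x, y, z in cm, then the turn, a rotation vector about the tool's x, y, z in degrees, then the finger opening in cm, from 0 to 8.54. A call has 1 to 5 rows; each row shifts and turns the commanded pose from where the row before left it, along the tool's axes as they then stand; what a row does not reach is not made up. A row lasts 1/12 s, in which the tool goes at most 41.7 mm and 7.16 degrees, less where a joint would pass 70% of its speed; a pose out of reach is approached as far as the arm can. A call with a gripper value outside its range is refused whole. The fingers move at their own pace and stop on an object; "force" is the grip in N (left out, the last holds). Time passes only in rows, so rows that do not move let the fingers close. It gives the time, the measured TCP pose, the force, the opening and the grip force at its end, in the units of the state.
- status.read_state(): the state, without advancing time (a new reading comes with each control period).
- eyes.get_image(name): name is "side" or "top" or "wrist"; returns a dict with "image" (480x640x3 uint8, red, green, blue), "vertical_fov" (degrees; the focal length in pixels is half the picture's height over the tangent of half this angle, whatever the lens; pixels are square), "cx", "cy" (the principal point, pixels), "k1" (the pictures are not rectified: a ray, as slopes to the right and down, at radius r is drawn at 1 + k1 r^2 times it, then the intrinsics apply), "extrinsics" (4x4, takes a point from camera to world coordinates). Camera axes: x right, y down, z forward; pixel columns grow to the right and rows downward; lengths in mm; the calibration is good to about 2 mm. A picture is of the moment at which its call begins. There is no depth.
- ticket.sign_off(): hands the job in; it is judged then, once.
The state is a dict: "clock": time; "qpos": joint angles; "joint_velocities": joint speeds; "effort": joint torques, N m; "tool_pos": TCP position; "eef_rot": TCP orientation; "contact_force": force on the tool from outside, world axes, zero at the start; "moment": the same for the moment, N m; "gripper_width": opening from 0.0 (shut) to 1.0 (fully open); "gripper_force": force on a finger pad.
Only numpy, scipy, OpenCV 4.12 (cv2) and the standard library are available. Lean on these libraries where they do the work, as an engineer would, in place of code of your own. Each camera call takes 0.05 s, during which the arm holds its last target. There are 200 camera calls.

## Working session

There is one attempt and no reset: what is moved stays moved. The work goes in short steps, Python scripts to look and compute and a tool call to move; the robot and the scene stay as the last step left them, time stands still between calls to the robot, and variables do not carry over. Pictures are saved under pics/ and viewed, at most 10 in all, crops included, and the job is handed in when it is done.

Besides the shell and the picture viewer there is one more tool, called after "Call:" as name(argument=value, ...) on one line, values as JSON. servo_tool: Moves the arm, as the interface text tells. Its arguments: {"type":"object","properties":{"moves":{"type":"array"},"force":{"type":"number"}},"required":["moves"]}

```bash
mkdir -p pics; ls; cat > h.py <<'E'
import numpy as np, cv2, pickle
from rig import status, eyes, ticket
def cap(name,fn):
    d=eyes.get_image(name); pickle.dump(d,open(f'pics/{fn}.pkl','wb'))
    cv2.imwrite(f'pics/{fn}.png',d['image'][:,:,::-1]); return d
def load(fn): return pickle.load(open(f'pics/{fn}.pkl','rb'))
def KD(d):
    f=240/np.tan(np.radians(d['vertical_fov'])/2)
    return np.array([[f,0,d['cx']],[0,f,d['cy']],[0,0,1]]),np.array([d['k1'],0,0,0,0.])
def ray(d,uv):
    K,D=KD(d); p=cv2.undistortPoints(np.array([[uv]],float),K,D)[0,0]
    E=np.array(d['extrinsics']); v=E[:3,:3]@np.array([p[0],p[1],1]); return E[:3,3],v/np.linalg.norm(v)
def onz(d,uv,z):
    o,v=ray(d,uv); return o+v*(z-o[2])/v[2]
def tri(*obs):
    A=np.zeros((3,3));b=np.zeros(3)
    for d,uv in obs:
        o,v=ray(d,uv);P=np.eye(3)-np.outer(v,v);A+=P;b+=P@o
    x=np.linalg.solve(A,b)
    r=[np.linalg.norm((np.eye(3)-np.outer(ray(d,uv)[1],ray(d,uv)[1]))@(x-ray(d,uv)[0])) for d,uv in obs]
    return x,r
def proj(d,p):
    K,D=KD(d);E=np.linalg.inv(np.array(d['extrinsics']))
    return cv2.projectPoints(np.array([p],float),cv2.Rodrigues(E[:3,:3])[0],E[:3,3],K,D)[0][0,0]
E
python3 - <<'E'
from h import *
for n in ['side','top','wrist']:
    d=cap(n,n+'0'); print(n,d['vertical_fov'],d['cx'],d['cy'],d['k1'],np.round(d['extrinsics'],3).tolist())
print(status.read_state())
E
```

```text
pics
side 56.20649627062388 322.5509466063849 240.64096342309074 -0.10810033505330138 [[-0.959, -0.188, 0.211, 261.238], [-0.282, 0.66, -0.696, 841.594], [-0.008, -0.727, -0.686, 854.966], [0.0, 0.0, 0.0, 1.0]]
top 54.586783640062585 324.61349375141003 235.68432720308743 -0.002845605937391801 [[0.005, -0.99, 0.138, 345.294], [-1.0, -0.006, -0.003, 87.502], [0.004, -0.138, -0.99, 1078.192], [0.0, 0.0, 0.0, 1.0]]
wrist 67.29273800537003 321.36630980370506 245.35642801360513 -0.01877674911495034 [[0.405, -0.87, -0.281, 305.888], [-0.914, -0.386, -0.124, -493.593], [-0.0, 0.308, -0.952, 373.455], [0.0, 0.0, 0.0, 1.0]]
{'clock': 0.15, 'qpos': array([-1.29361506e+00,  3.13858892e-01,  4.52548466e-02,  1.30355289e+00,
        3.78401872e-05,  1.43118708e+00]), 'joint_velocities': array([-0.00048486, -0.00034396,  0.00349135, -0.00015577,  0.00183531,
       -0.00018257]), 'effort': array([ 2.20090704e-03, -4.81064558e+01,  2.98815590e+01,  1.39585353e-02,
       -1.60917712e-04, -3.89885884e-06]), 'tool_pos': array([ 232.68152391, -525.45905331,  249.30212751]), 'eef_rot': array([-3.07229116e+00, -6.49683152e-01,  8.75595300e-05]), 'contact_force': array([1.18192246, 1.53720264, 0.15025524]), 'moment': array([ 0.06031526,  0.02132731, -0.00916393]), 'gripper_force': 0.0, 'gripper_width': 1.0025428815246056}
```

View pics/top0.png

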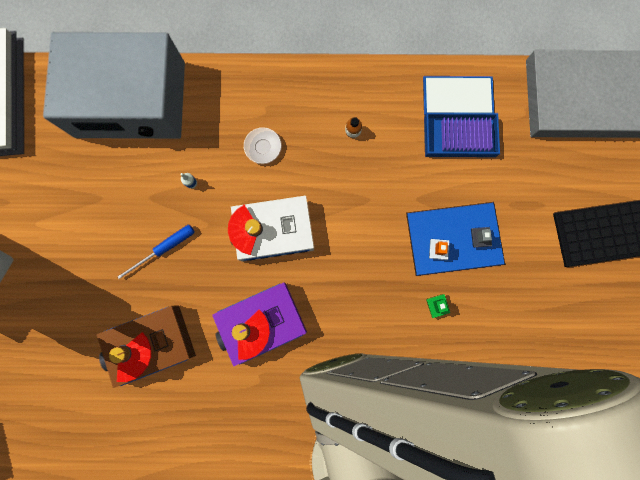

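View pics/side0.png

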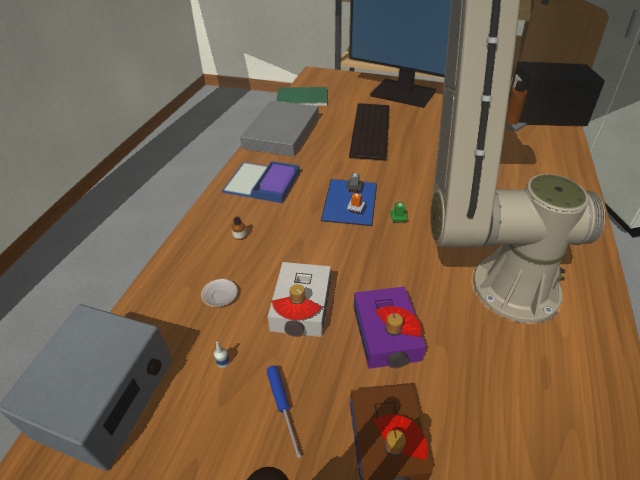

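The top view shows three lamp houses: white (272,228), purple (260,325) and brown (147,345). Only the white one matches the description. There are three modules: orange (440,248), grey (482,237) and green (438,305). The one meant is the orange module on the blue mat. The side view shows the same things, with the orange module at (357,202), the socket at (304,278) and the cap at (297,293). I'll confirm both in one enlarged composite.

```bash
python3 - <<'E'
from h import *
t=cv2.imread('pics/top0.png');s=cv2.imread('pics/side0.png')
def c(im,u,v,w,h): 
    return cv2.resize(im[v:v+h,u:u+w],(400,300),interpolation=cv2.INTER_CUBIC)
cv2.imwrite('pics/comp.png',np.vstack([np.hstack([c(t,222,190,100,75),c(t,405,200,100,75)]),np.hstack([c(s,255,255,100,75),c(s,310,165,80,60)])]))
E
```

```text
(no output)
```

View pics/comp.png

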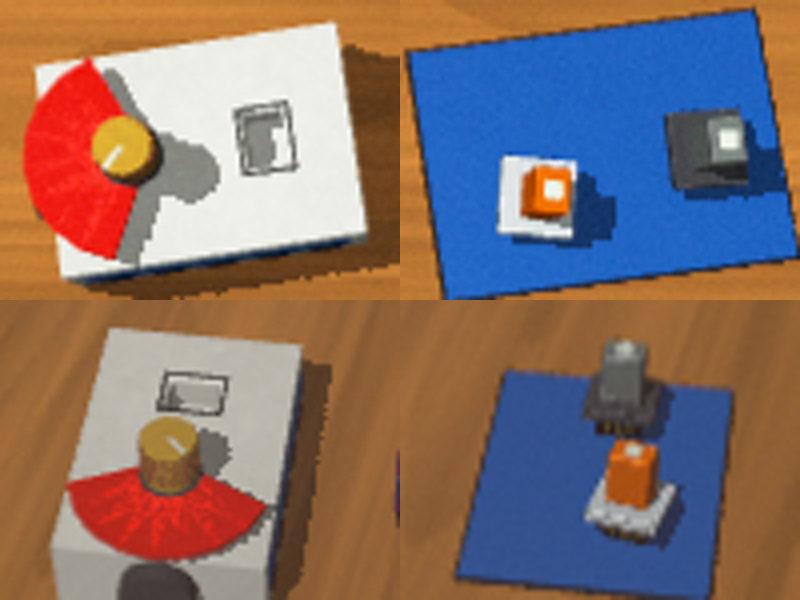

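The crops confirm it: the white house has blue sides, with its socket at top (288.5,224.5) and the cap at (253.3,227). The orange module is on the mat at (443.5,247.5), and the grey one is beside it at about (486,234). Now I'll triangulate.

```bash
python3 - <<'E'
from h import *
t=load('top0');s=load('side0')
for n,a,b in [('socket',(288.5,224.5),(303.5,278.25)),('captop',(253.3,227),(297,289.5)),('mod',(443.5,247.5),(356.6,195)),('old',(486.7,234.5),(354.8,174.5))]:
    x,r=tri((t,a),(s,b)); print(n,x.round(1),np.round(r,1))
C=[onz(t,(222+u/4,190+v/4),55)[:2] for u,v in [(35,67),(335,22),(367,235),(62,278)]]
print(np.round(C),'centre',np.mean(C,0))
for i in range(4):
    e=C[(i+1)%4]-C[i];print(np.linalg.norm(e).round(1),np.degrees(np.arctan2(e[1],e[0])).round(1))
# flange corners orange (z=29): 
F=[onz(t,(405+u/4,200+v/4),29)[:2] for u,v in [(103,157),(177,160),(173,238),(97,233)]]
print(np.round(F))
for i in range(4):
    e=F[(i+1)%4]-F[i];print(np.linalg.norm(e).round(1),np.degrees(np.arctan2(e[1],e[0])).round(1))
print('flange centre',np.mean(F,0))
cz=onz(t,(253.3,227),100);lt=onz(t,(222+107/4,190+164/4),100);e=lt-cz;print('cap line',cz,np.degrees(np.arctan2(e[1],e[0])))
from scipy.spatial.transform import Rotation as R
print(R.from_rotvec(status.read_state()['eef_rot']).as_matrix().round(3))
E
```

```text
socket [513.8 165.4  51.6] [0.8 0.8]
captop [502.2 237.6  95. ] [2.1 2.1]
mod [ 463.8 -178.1   58.1] [1.3 1.3]
old [ 492.6 -274.4   59.9] [0.8 0.8]
[[552. 295.]
 [579. 127.]
 [458. 108.]
 [434. 276.]] centre [505.68843241 201.71660496]
169.7 -80.9
121.8 -171.0
169.7 98.4
119.8 9.0
[[ 485. -157.]
 [ 483. -199.]
 [ 439. -196.]
 [ 441. -153.]]
42.2 -92.0
44.7 175.3
43.1 86.5
43.7 -6.0
flange centre [ 461.83360509 -176.36925755]
cap line [499.27430201 236.44302383 100.        ] 132.53724734769392
[[ 0.914  0.405 -0.   ]
 [ 0.405 -0.914  0.001]
 [ 0.    -0.001 -1.   ]]
```

Cross-checks pass:
- **House:** the top measures 170 x 121 mm, its yaw is about +8.9°, and the socket and cap are about 73 mm apart.
- **Heights:** these agree with the text.
- **Cap:** it stands at about 3.73 rad.

I'm moving over the module now.

Call:
servo_tool(moves=[[[3.2, -2.04, 0], [0, 0, 0], 8.5], [[3.2, -2.04, 0], [0, 0, 0], 8.5], [[3.2, -2.04, 0], [0, 0, 0], 8.5], [[3.2, -2.04, 0], [0, 0, 0], 8.5], [[3.2, -2.04, 0], [0, 0, 0], 8.5]])

```text
clock: 0.57
tool_pos: [338.2, -366.1, 249.7]
eef_rot: [-3.073, -0.649, 0.0]
contact_force: [1.0, -0.0, -0.0]
gripper_width: 0.995
gripper_force: 0.0
```

Call:
servo_tool(moves=[[[3.2, -2.04, 0], [0, 0, 0], 8.5], [[3.2, -2.04, 0], [0, 0, 0], 8.5], [[3.2, -2.04, 0], [0, 0, 0], 8.5], [[3.2, -2.04, 0], [0, 0, 0], 8.5], [[3.2, -2.04, 0], [0, 0, 0], 8.5]])

```text
clock: 0.98
tool_pos: [443.4, -207.9, 249.9]
eef_rot: [3.074, 0.65, -0.0]
contact_force: [0.3, -1.0, 0.0]
gripper_width: 0.999
gripper_force: 0.0
```

Call:
servo_tool(moves=[[[3.2, -2.04, 0], [0, 0, 0], 8.5], [[0, 0, 2], [0, 0, 0], 8.5], [[0, 0, 0], [0, 0, 0], 8.5], [[0, 0, 0], [0, 0, 0], 8.5]])

```text
clock: 1.32
tool_pos: [463.0, -177.3, 229.1]
eef_rot: [-3.072, -0.651, 0.004]
contact_force: [-0.7, 0.7, 0.6]
gripper_width: 0.995
gripper_force: 0.0
```

```bash
python3 - <<'E'
from h import *
d=cap('wrist','w1'); s=status.read_state(); print(s['clock'],s['tool_pos'],s['eef_rot'],s['qpos'].round(3),s['contact_force'])
print(proj(d,[462.5,-177,63]))
E
```

```text
1.3667 [ 463.19359508 -178.21546738  229.83317126] [-3.07305917e+00 -6.49439058e-01  2.09328747e-03] [-0.529  0.17  -0.191  1.212 -0.     2.196] [-0.31415653  0.55052344  0.39589621]
[320.32580325 229.32423084]
```

View pics/w1.png

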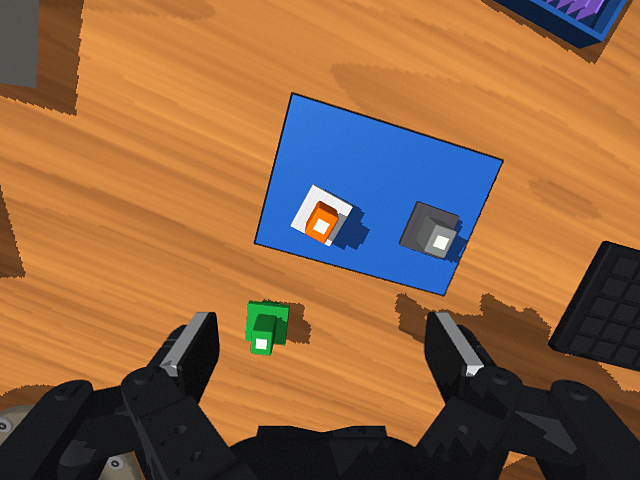

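The wrist view shows the orange module at (321,222), exactly where predicted, and the grey one at (435,235). The grip's long axis needs an enlarged crop.

```bash
python3 - <<'E'
from h import *
t=cv2.imread('pics/w1.png')[180:255,270:370]
cv2.imwrite('pics/w1c.png',cv2.resize(t,(800,600),interpolation=cv2.INTER_CUBIC))
E
```

```text
(no output)
```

View pics/w1c.png

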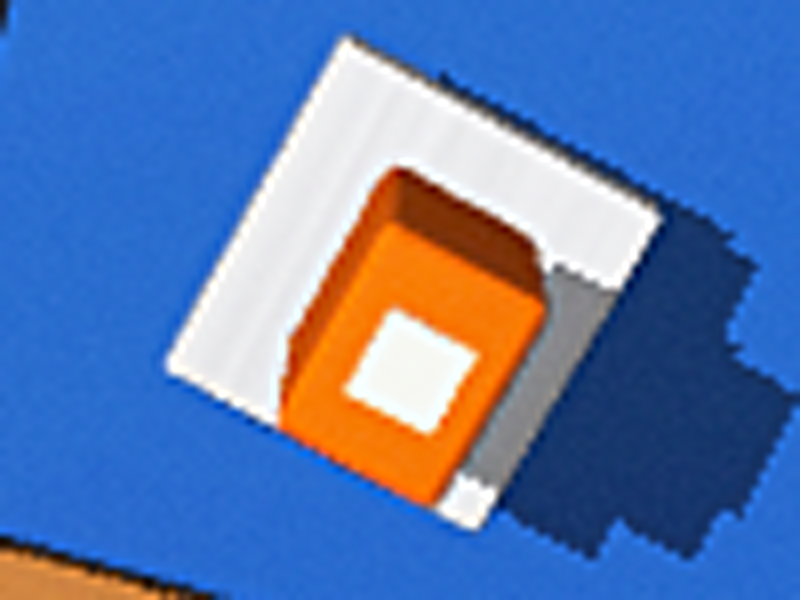

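The crop shows the top face corners at (388,222), (545,300), (430,505) and (282,420), and the white dot at (412,372). The long side, the module's x, runs lower-left to upper-right.

```bash
cat >> h.py <<'E'
from scipy.spatial.transform import Rotation as R
def rows(dp,dyaw,n,R0):
    "n equal world steps dp (mm), dyaw (deg, ccw from above) -> tool rows"
    for i in range(n):
        v=R0.inv().apply(np.array(dp)/n)/10; print(v.round(2).tolist(),[0,0,round(-dyaw/n,2)])
        R0=R.from_euler('z',dyaw/n,degrees=True)*R0
E
python3 - <<'E'
from h import *
d=load('w1');t=load('top0');sd=load('side0')
px=lambda u,v:(270+u/8-.44,180+v/8-.44)
def quad(q,z):
    P=[onz(d,px(*p),z)[:2] for p in q]
    print(np.round(P,1).tolist(),'c',np.mean(P,0).round(1))
    for i in range(4):
        e=P[(i+1)%4]-P[i];print(np.linalg.norm(e).round(1),np.degrees(np.arctan2(e[1],e[0])).round(1))
quad([(385,218),(547,297),(433,507),(280,425)],63)
quad([(345,35),(663,212),(478,530),(165,365)],29)
print('dot',onz(d,px(412,372),63), tri((d,px(412,372)),(t,(443.5,247.5)),(sd,(356.6,195))))
E
```

```text
[[479.1, -167.3], [478.3, -185.9], [452.8, -184.4], [454.5, -166.1]] c [ 466.1 -175.9]
18.6 -92.4
25.6 176.7
18.4 84.7
24.6 -2.7
[[489.6, -157.3], [485.9, -198.6], [442.5, -195.0], [446.1, -153.5]] c [ 466.  -176.1]
41.4 -95.1
43.5 175.3
41.7 85.1
43.7 -5.0
dot [ 465.32138556 -176.41635248   63.        ] (array([ 463.86205988, -177.47063913,   58.57489394]), [np.float64(0.674775571454107), np.float64(1.5931771495645664), np.float64(1.1142800410020868)])
```

Module at (465.5,-176), yaw about -4.5°. The tool yaw must go +241.5° so the wrist is also set for the cap later. I'll rotate while descending.

Call:
servo_tool(moves=[[[0, 0, 0.2], [0, 0, -6.9], 6], [[0, 0, 0.2], [0, 0, -6.9], 6], [[0, 0, 0.2], [0, 0, -6.9], 6], [[0, 0, 0.2], [0, 0, -6.9], 6], [[0, 0, 0.2], [0, 0, -6.9], 6]])

```text
clock: 1.78
tool_pos: [463.4, -179.9, 220.8]
eef_rot: [2.74, 1.536, 0.001]
contact_force: [-0.1, 0.8, -0.3]
gripper_width: 0.701
gripper_force: 0.0
```

Call:
servo_tool(moves=[[[0, 0, 0.2], [0, 0, -6.9], 6], [[0, 0, 0.2], [0, 0, -6.9], 6], [[0, 0, 0.2], [0, 0, -6.9], 6], [[0, 0, 0.2], [0, 0, -6.9], 6], [[0, 0, 0.2], [0, 0, -6.9], 6]])

```text
clock: 2.2
tool_pos: [463.4, -179.9, 210.8]
eef_rot: [2.161, 2.279, -0.0]
contact_force: [-0.6, -1.0, 1.0]
gripper_width: 0.702
gripper_force: 0.0
```

Call:
servo_tool(moves=[[[0, 0, 0.2], [0, 0, -6.9], 6], [[0, 0, 0.2], [0, 0, -6.9], 6], [[0, 0, 0.2], [0, 0, -6.9], 6], [[0, 0, 0.2], [0, 0, -6.9], 6], [[0, 0, 0.2], [0, 0, -6.9], 6]])

```text
clock: 2.62
tool_pos: [463.4, -179.9, 200.8]
eef_rot: [1.388, 2.817, -0.001]
contact_force: [0.0, -0.2, 0.3]
gripper_width: 0.704
gripper_force: 0.0
```

Call:
servo_tool(moves=[[[0, 0, 0.2], [0, 0, -6.9], 6], [[0, 0, 0.2], [0, 0, -6.9], 6], [[0, 0, 0.2], [0, 0, -6.9], 6], [[0, 0, 0.2], [0, 0, -6.9], 6], [[0, 0, 0.2], [0, 0, -6.9], 6]])

```text
clock: 3.03
tool_pos: [463.5, -180.0, 190.8]
eef_rot: [0.49, 3.102, -0.001]
contact_force: [-0.2, -0.9, -0.7]
gripper_width: 0.703
gripper_force: 0.0
```

Call:
servo_tool(moves=[[[0, 0, 0.2], [0, 0, -6.9], 6], [[0, 0, 0.2], [0, 0, -6.9], 6], [[0, 0, 0.2], [0, 0, -6.9], 6], [[0, 0, 0.2], [0, 0, -6.9], 6], [[0, 0, 0.2], [0, 0, -6.9], 6]])

```text
clock: 3.45
tool_pos: [463.5, -180.0, 180.8]
eef_rot: [-0.452, 3.108, -0.001]
contact_force: [-0.6, -0.2, 0.2]
gripper_width: 0.701
gripper_force: 0.0
```

Call:
servo_tool(moves=[[[0, 0, 0.2], [0, 0, -6.9], 6], [[0, 0, 0.2], [0, 0, -6.9], 6], [[0, 0, 0.2], [0, 0, -6.9], 6], [[0, 0, 0.2], [0, 0, -6.9], 6], [[0, 0, 0.2], [0, 0, -6.9], 6]])

```text
clock: 3.87
tool_pos: [463.5, -180.0, 170.8]
eef_rot: [-1.353, 2.835, -0.002]
contact_force: [-1.1, 0.4, -0.1]
gripper_width: 0.703
gripper_force: 0.0
```

Call:
servo_tool(moves=[[[0, 0, 0.2], [0, 0, -6.9], 6], [[0, 0, 0.2], [0, 0, -6.9], 6], [[0, 0, 0.2], [0, 0, -6.9], 6], [[0, 0, 0.2], [0, 0, -6.9], 6], [[0, 0, 0.2], [0, 0, -6.9], 6]])

```text
clock: 4.28
tool_pos: [463.5, -180.0, 160.8]
eef_rot: [-2.133, 2.306, -0.002]
contact_force: [0.6, 1.0, -0.3]
gripper_width: 0.703
gripper_force: 0.0
```

```bash
cat > hsv.py <<'E'
from h import *
def blob(d,lo,hi,roi=None):
    "largest blob in HSV range -> contour"
    h=cv2.cvtColor(d['image'],cv2.COLOR_RGB2HSV); m=cv2.inRange(h,np.array(lo),np.array(hi))
    if roi: z=np.zeros_like(m); u,v,w,q=roi; z[v:v+q,u:u+w]=1; m*=z
    c,_=cv2.findContours(m,cv2.RETR_EXTERNAL,cv2.CHAIN_APPROX_NONE); return max(c,key=cv2.contourArea)
E
python3 - <<'E'
from hsv import *
d=cap('wrist','w2'); s=status.read_state(); r=R.from_rotvec(s['eef_rot'])
print(s['clock'],s['tool_pos'],s['qpos'].round(3)); print(r.as_matrix().round(3))
print(proj(d,[465.5,-176,63]))
c=blob(d,(5,200,200),(18,255,255)); b=cv2.minAreaRect(c); P=cv2.boxPoints(b)
W=np.array([onz(d,p,63)[:2] for p in P]);print(P.round(),W.round(1).tolist(),W.mean(0))
print([ (np.linalg.norm(e).round(1),np.degrees(np.arctan2(e[1],e[0])).round(1)) for e in np.diff(W,axis=0)])
E
```

```text
4.3333 [ 463.32560569 -179.83986798  160.4051107 ] [-0.532  0.211 -0.316  1.043 -0.    -2.03 ]
[[-0.072 -0.997  0.   ]
 [-0.997  0.072 -0.   ]
 [ 0.    -0.    -1.   ]]
[320.67943267 261.8508389 ]
[[302. 249.]
 [340. 249.]
 [340. 274.]
 [302. 274.]] [[476.9, -185.8], [452.3, -183.9], [453.4, -166.4], [478.5, -168.4]] [ 465.27980599 -176.12876823]
[(np.float64(24.7), np.float64(175.6)), (np.float64(17.5), np.float64(86.5)), (np.float64(25.2), np.float64(-4.4))]
```

Confirmed from the opposite wrist angle: (465.3,-176.1), yaw -4.4°. Descend and grip.

Call:
servo_tool(moves=[[[-0.38, -0.18, 2], [0, 0, 0], 6], [[0, 0, 2.5], [0, 0, 0], 6], [[0, 0, 2.5], [0, 0, 0], 6], [[0, 0, 2.5], [0, 0, 0], 6], [[0, 0, 1.4], [0, 0, 0], 6]], force=40)

```text
clock: 4.75
tool_pos: [464.6, -175.4, 49.3]
eef_rot: [2.123, -2.314, -0.003]
contact_force: [0.2, -0.7, 0.5]
gripper_width: 0.7
gripper_force: 0.0
```

Call:
servo_tool(moves=[[[0, 0, 0], [0, 0, 0], 6], [[0, 0, 0], [0, 0, 0], 2], [[0, 0, 0], [0, 0, 0], 2], [[0, 0, 0], [0, 0, 0], 2], [[0, 0, 0], [0, 0, 0], 2]], force=40)

```text
clock: 5.17
tool_pos: [466.9, -175.5, 52.6]
eef_rot: [-2.129, 2.31, -0.005]
contact_force: [-1.4, -0.8, 2.2]
gripper_width: 0.296
gripper_force: 46.1
```

Call:
servo_tool(moves=[[[0, 0, 0], [0, 0, 0], 2], [[0, 0, -1.5], [0, 0, 0], 2], [[0, 0, -2.5], [0, 0, 0], 2], [[0, 0, -3], [0, 0, 0], 2], [[0, 0, -3], [0, 0, 0], 2]])

```text
clock: 5.58
tool_pos: [465.3, -173.9, 151.9]
eef_rot: [2.13, -2.309, -0.002]
contact_force: [1.4, -0.1, -1.1]
gripper_width: 0.296
gripper_force: 45.5
```

```bash
python3 - <<'E'
from hsv import *
s=status.read_state(); r=R.from_rotvec(s['eef_rot'])
print(s['clock'],s['tool_pos'],s['gripper_width'],s['gripper_force'],s['contact_force']); print(r.as_matrix().round(3))
p=s['tool_pos']; th=np.radians(8.9)
soc=np.array([511.5,165.2]); 
rows([soc[0]-p[0],soc[1]-p[1],180-p[2]],13.0,10,r)
E
```

```text
5.5833 [ 465.29059724 -173.90480178  151.88059407] 0.29647895491649107 45.47251760959625 [ 1.40959022 -0.14511922 -1.09275186]
[[-0.081 -0.997 -0.001]
 [-0.997  0.081  0.001]
 [-0.001  0.001 -1.   ]]
[-3.42, -0.19, -0.28] [0, 0, -1.3]
[-3.41, -0.26, -0.28] [0, 0, -1.3]
[-3.41, -0.34, -0.28] [0, 0, -1.3]
[-3.4, -0.42, -0.28] [0, 0, -1.3]
[-3.39, -0.5, -0.28] [0, 0, -1.3]
[-3.37, -0.57, -0.28] [0, 0, -1.3]
[-3.36, -0.65, -0.28] [0, 0, -1.3]
[-3.34, -0.73, -0.28] [0, 0, -1.3]
[-3.33, -0.8, -0.28] [0, 0, -1.3]
[-3.31, -0.88, -0.28] [0, 0, -1.3]
```

Gripped (about 25 mm opening). Carrying it over the socket and 40 mm past, so that the wrist camera can see the socket.

Call:
servo_tool(moves=[[[-3.4, -0.2, -0.3], [0, 0, -1.3], 2], [[-3.4, -0.25, -0.3], [0, 0, -1.3], 2], [[-3.4, -0.35, -0.3], [0, 0, -1.3], 2], [[-3.4, -0.4, -0.3], [0, 0, -1.3], 2], [[-3.4, -0.5, -0.3], [0, 0, -1.3], 2]])

```text
clock: 6.0
tool_pos: [488.8, -3.5, 166.6]
eef_rot: [-2.258, 2.184, -0.001]
contact_force: [0.3, 0.8, -1.3]
gripper_width: 0.293
gripper_force: 45.5
```

Call:
servo_tool(moves=[[[-3.4, -0.6, -0.3], [0, 0, -1.3], 2], [[-3.4, -0.65, -0.3], [0, 0, -1.3], 2], [[-3.3, -0.75, -0.3], [0, 0, -1.3], 2], [[-3.3, -0.8, -0.3], [0, 0, -1.3], 2], [[-3.3, -0.9, -0.3], [0, 0, -1.3], 2]])

```text
clock: 6.42
tool_pos: [512.5, 166.3, 181.4]
eef_rot: [-2.379, 2.051, -0.0]
contact_force: [0.9, 0.6, -0.8]
gripper_width: 0.293
gripper_force: 45.5
```

Call:
servo_tool(moves=[[[-2, 0, 0], [0, 0, 0], 2], [[-2, 0, 0], [0, 0, 0], 2], [[0, 0, 0], [0, 0, 0], 2], [[0, 0, 0], [0, 0, 0], 2]])

```text
clock: 6.75
tool_pos: [506.5, 204.9, 181.0]
eef_rot: [2.38, -2.05, 0.0]
contact_force: [-0.0, -0.3, -0.9]
gripper_width: 0.296
gripper_force: 45.5
```

```bash
python3 - <<'E'
from h import *
d=cap('wrist','w3'); s=status.read_state(); r=R.from_rotvec(s['eef_rot'])
print(s['clock'],s['tool_pos'],s['qpos'].round(3)); print(r.as_matrix().round(3),np.array(d['extrinsics']).round(3).tolist())
print(proj(d,[511.5,165.2,55]))
E
```

```text
6.8 [506.63205303 204.0963677  180.95335253] [ 0.236  0.288 -0.16   1.123 -0.    -1.482]
[[ 0.147 -0.989 -0.   ]
 [-0.989 -0.147 -0.   ]
 [ 0.     0.    -1.   ]] [[-0.989, -0.142, -0.045, 519.231], [-0.149, 0.941, 0.303, 127.038], [-0.0, 0.306, -0.952, 305.237], [0.0, 0.0, 0.0, 1.0]]
[324.22660192 188.21704101]
```

View pics/w3.png

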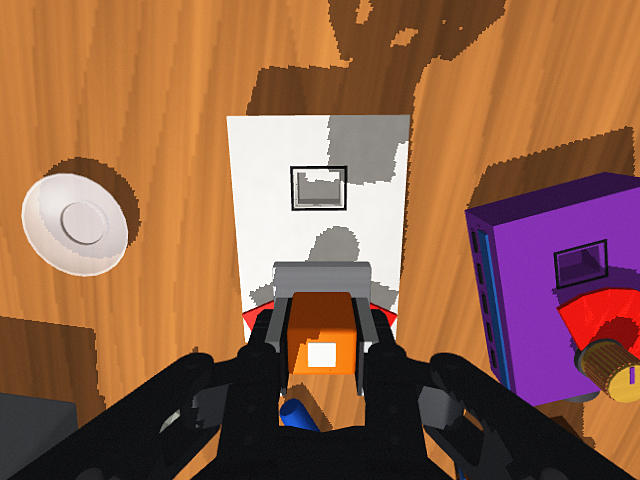

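The wrist view shows the socket's black frame with its centre near (319,188), with outer corners about (291,166) to (347,210). The module hangs straight in the fingers, its white dot at (322,355) and its flange edge at row 263, columns 273–371. I'll measure both with the same camera.

```bash
python3 - <<'E'
from h import *
d=load('w3'); g=cv2.cvtColor(d['image'],cv2.COLOR_RGB2GRAY)
s=status.read_state(); T=np.array([506.6,204.3,180.95]); r=R.from_rotvec(s['eef_rot'])
sub=g[155:222,280:360]; m=(sub<60).astype(np.uint8)
c,_=cv2.findContours(m,cv2.RETR_EXTERNAL,cv2.CHAIN_APPROX_NONE); c=max(c,key=cv2.contourArea)+np.array([280,155])
b=cv2.minAreaRect(c);P=cv2.boxPoints(b);print(b)
W=np.array([onz(d,p,55)[:2] for p in P]);sc=W.mean(0);print('socket',sc,W.round(1).tolist())
print([ (np.linalg.norm(e).round(1),np.degrees(np.arctan2(e[1],e[0])).round(1)) for e in np.diff(W,axis=0)])
print('tri',tri((d,b[0]),(load('top0'),(288.5,224.5)),(load('side0'),(303.5,278.25))))
w=cv2.inRange(d['image'],np.array([225]*3),np.array([255]*3))[335:375,300:345]
yx=np.argwhere(w)[:,::-1].mean(0)+[300,335]; D=onz(d,yx,T[2]+12)
print('dot',yx,D,'in tool',r.inv().apply(D-T))
fl=onz(d,(322,262.5),T[2]-22);print('flange edge in tool',r.inv().apply(fl-T))
for u in (273,371): print(r.inv().apply(onz(d,(u,263),T[2]-22)-T))
# house top corners edges
for p in [(227,116),(410,115)]: print('housecorner',onz(d,p,55))
E
```

```text
((318.0, 188.0), (44.0, 56.0), 90.0)
socket [515.75611869 165.96340562] [[536.9, 153.7], [499.1, 148.0], [494.0, 178.1], [533.1, 184.0]]
[(np.float64(38.2), np.float64(-171.5)), (np.float64(30.6), np.float64(99.7)), (np.float64(39.6), np.float64(8.5))]
tri (array([514.45512143, 165.68893925,  51.50912637]), [np.float64(1.4000477970866534), np.float64(1.457947974454814), np.float64(0.28444879514145444)])
dot [321.37614679 354.37920489] [507.67929219 203.90026905 192.95      ] in tool [  0.5589156   -1.00633009 -11.99998207]
flange edge in tool [23.39096006 -0.78751811 22.0097438 ]
[ 23.11702946 -22.01210893  22.00503959]
[23.19722736 20.43846526 22.01425015]
housecorner [581.71058347 127.76493038  55.        ]
housecorner [463.1842204 109.3347295  55.       ]
```

Socket at about (514.5,165.8), house yaw 8.7°, and the module is offset about +0.7 mm along tool x. I'll move over it, descend to just above the mouth and check.

Call:
servo_tool(moves=[[[1.93, -0.1, 0], [0, 0, 0], 2], [[1.92, -0.12, 0.5], [0, 0, 0], 2], [[0, 0, 2], [0, 0, -0.3], 2], [[0, 0, 2], [0, 0, 0], 2], [[0, 0, 2], [0, 0, 0], 2]])

```text
clock: 7.22
tool_pos: [515.3, 164.4, 115.7]
eef_rot: [-2.38, 2.05, -0.002]
contact_force: [0.1, 0.2, -1.4]
gripper_width: 0.291
gripper_force: 45.5
```

Call:
servo_tool(moves=[[[0, 0, 0.5], [0, 0, 0], 2], [[0, 0, 0], [0, 0, 0], 2], [[0, 0, 0], [0, 0, 0], 2]])

```text
clock: 7.47
tool_pos: [514.9, 165.5, 111.5]
eef_rot: [2.382, -2.048, 0.0]
contact_force: [0.0, -0.6, -1.2]
gripper_width: 0.294
gripper_force: 45.5
```

```bash
python3 - <<'E'
from h import *
d=cap('wrist','w4'); s=status.read_state(); r=R.from_rotvec(s['eef_rot'])
print(s['clock'],s['tool_pos'],s['contact_force'],r.as_matrix()[:2].round(3).tolist())
b=cap('side','s4');
a=cv2.resize(d['image'][120:345,170:470],(400,300)); b=cv2.resize(b['image'][235:310,250:350],(400,300),interpolation=cv2.INTER_CUBIC)
t=cap('top','t4')['image']; t=cv2.resize(t[190:265,222:322],(400,300),interpolation=cv2.INTER_CUBIC)
cv2.imwrite('pics/c4.png',np.hstack([a,b])[:,:,::-1])
E
```

```text
7.5167 [515.53344626 165.79582526 112.10442082] [ 0.79568634 -0.89620406 -0.2118148 ] [[0.15, -0.989, 0.002], [-0.989, -0.15, 0.0]]
```

View pics/c4.png

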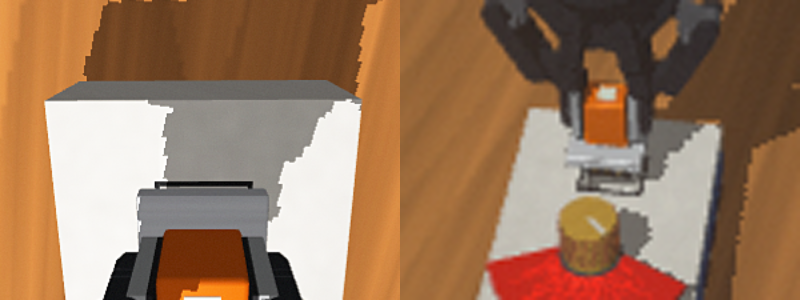

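The crops show the flange (columns 138–268, centre 203) lined up with the black frame behind it (154–253, centre 203.5). From the side, the module stands over the socket. I'll check the fore-aft direction with numbers.

```bash
python3 - <<'E'
from h import *
d=load('w4'); s=status.read_state(); r=R.from_rotvec(s['eef_rot']); T=np.array([515.2,165.7,111.9])
g=cv2.cvtColor(d['image'],cv2.COLOR_RGB2GRAY).astype(int)
print([ (v,g[v,315:330].mean().round()) for v in range(250,300)])
for nm,v,z,k in [('frame far edge',257,55,15.3),('flange top far edge',262.5,T[2]-22.4,21)]:
    print(nm,r.inv().apply(onz(d,(321.5,v),z)-T)[:2]-[k,0])
for a,n in ((154,'L'),(253,'R'),): print(n,r.inv().apply(onz(d,(170+a*.75,257),55)-T)[1])
for a,n in ((138,'L'),(268,'R'),): print(n,r.inv().apply(onz(d,(170+a*.75,264),T[2]-22.4)-T)[1])
E
```

```text
[(250, np.float64(143.0)), (251, np.float64(144.0)), (252, np.float64(143.0)), (253, np.float64(143.0)), (254, np.float64(148.0)), (255, np.float64(149.0)), (256, np.float64(6.0)), (257, np.float64(9.0)), (258, np.float64(8.0)), (259, np.float64(38.0)), (260, np.float64(148.0)), (261, np.float64(103.0)), (262, np.float64(95.0)), (263, np.float64(99.0)), (264, np.float64(99.0)), (265, np.float64(97.0)), (266, np.float64(100.0)), (267, np.float64(129.0)), (268, np.float64(126.0)), (269, np.float64(129.0)), (270, np.float64(129.0)), (271, np.float64(130.0)), (272, np.float64(132.0)), (273, np.float64(133.0)), (274, np.float64(135.0)), (275, np.float64(135.0)), (276, np.float64(133.0)), (277, np.float64(132.0)), (278, np.float64(130.0)), (279, np.float64(131.0)), (280, np.float64(133.0)), (281, np.float64(133.0)), (282, np.float64(131.0)), (283, np.float64(130.0)), (284, np.float64(129.0)), (285, np.float64(129.0)), (286, np.float64(129.0)), (287, np.float64(129.0)), (288, np.float64(131.0)), (289, np.float64(133.0)), (290, np.float64(137.0)), (291, np.float64(135.0)), (292, np.float64(49.0)), (293, np.float64(57.0)), (294, np.float64(59.0)), (295, np.float64(60.0)), (296, np.float64(60.0)), (297, np.float64(61.0)), (298, np.float64(60.0)), (299, np.float64(61.0))]
frame far edge [-0.86725357 -0.54578514]
flange top far edge [ 3.25736606 -0.63678615]
L -19.702261476384564
R 19.8078626423176
L -21.437938844716747
R 20.8135905664686
```

```bash
python3 - <<'E'
from h import *
d=load('w4'); s=status.read_state(); r=R.from_rotvec(s['eef_rot']); T=np.array([515.2,165.7,111.9])
for nm,v,z,k in [('frame far edge',255.5,55,15.3),('flange bottom edge',260.5,T[2]-30.4,21),('flange top edge',266.5,T[2]-22.4,21)]:
    print(nm,r.inv().apply(onz(d,(321.5,v),z)-T)[:2]-[k,0])
d=load('w3');T=np.array([506.6,204.3,180.95]);g=cv2.cvtColor(d['image'],cv2.COLOR_RGB2GRAY).astype(int)
print([ (v,g[v,300:315].mean().round()) for v in range(258,275)],[ (v,g[v,312:325].mean().round()) for v in list(range(162,172))+list(range(203,215))])
E
```

```text
frame far edge [-0.02121338 -0.54552665]
flange bottom edge [ 1.2271336  -0.61560881]
flange top edge [ 1.4043071  -0.63735174]
[(258, np.float64(194.0)), (259, np.float64(198.0)), (260, np.float64(173.0)), (261, np.float64(132.0)), (262, np.float64(86.0)), (263, np.float64(95.0)), (264, np.float64(97.0)), (265, np.float64(95.0)), (266, np.float64(98.0)), (267, np.float64(124.0)), (268, np.float64(122.0)), (269, np.float64(124.0)), (270, np.float64(123.0)), (271, np.float64(126.0)), (272, np.float64(126.0)), (273, np.float64(129.0)), (274, np.float64(129.0))] [(162, np.float64(241.0)), (163, np.float64(241.0)), (164, np.float64(249.0)), (165, np.float64(255.0)), (166, np.float64(0.0)), (167, np.float64(11.0)), (168, np.float64(46.0)), (169, np.float64(238.0)), (170, np.float64(243.0)), (171, np.float64(238.0)), (203, np.float64(104.0)), (204, np.float64(157.0)), (205, np.float64(145.0)), (206, np.float64(193.0)), (207, np.float64(255.0)), (208, np.float64(0.0)), (209, np.float64(8.0)), (210, np.float64(95.0)), (211, np.float64(255.0)), (212, np.float64(249.0)), (213, np.float64(244.0)), (214, np.float64(244.0))]
```

The module needs about -1 mm along tool x. Correct, then insert in small steps watching the force.

Call:
servo_tool(moves=[[[-0.1, 0.02, 0], [0, 0, 0], 2], [[0, 0, 0.4], [0, 0, 0], 2], [[0, 0, 0.4], [0, 0, 0], 2], [[0, 0, 0.3], [0, 0, 0], 2], [[0, 0, 0.2], [0, 0, 0], 2]])

```text
clock: 8.03
tool_pos: [513.9, 167.1, 97.3]
eef_rot: [2.383, -2.046, -0.001]
contact_force: [-0.0, 0.3, -1.9]
gripper_width: 0.295
gripper_force: 45.5
```

It has entered (about 5 mm deep) without force. Continue.

Call:
servo_tool(moves=[[[0, 0, 0.3], [0, 0, 0], 2], [[0, 0, 0.3], [0, 0, 0], 2], [[0, 0, 0.3], [0, 0, 0], 2], [[0, 0, 0.2], [0, 0, 0], 2], [[0, 0, 0], [0, 0, 0], 2]])

```text
clock: 8.45
tool_pos: [514.2, 167.1, 86.7]
eef_rot: [2.383, -2.047, -0.0]
contact_force: [0.4, -0.6, -1.1]
gripper_width: 0.298
gripper_force: 45.5
```

Call:
servo_tool(moves=[[[0, 0, 0.15], [0, 0, 0], 2], [[0, 0, 0.15], [0, 0, 0], 2], [[0, 0, 0], [0, 0, 0], 2], [[0, 0, 0], [0, 0, 0], 2]])

```text
clock: 8.78
tool_pos: [514.4, 167.2, 86.5]
eef_rot: [-2.383, 2.046, -0.002]
contact_force: [-6.6, -1.6, 18.7]
gripper_width: 0.297
gripper_force: 48.0
```

Call:
servo_tool(moves=[[[0, 0, 0.1], [0, 0, 0], 2], [[0, 0, 0], [0, 0, 0], 2], [[0, 0, 0], [0, 0, 0], 2]])

```text
clock: 9.03
tool_pos: [514.4, 167.1, 86.5]
eef_rot: [-2.382, 2.046, -0.003]
contact_force: [-9.0, -1.0, 24.8]
gripper_width: 0.301
gripper_force: 49.0
```

```bash
python3 - <<'E'
from h import *
d=cap('wrist','w5');cap('side','s5'); s=status.read_state(); print(s['tool_pos'],s['contact_force'],R.from_rotvec(s['eef_rot']).as_matrix().round(3).tolist())
g=cv2.cvtColor(d['image'],cv2.COLOR_RGB2GRAY).astype(int)
print([ (v,int(g[v,315:330].mean())) for v in range(235,300,1)])
E
```

```text
[514.40826342 167.14418388  86.46334974] [-8.84165441 -2.48906107 25.49010843] [[0.151, -0.989, 0.002], [-0.989, -0.151, -0.0], [0.0, -0.002, -1.0]]
[(235, 144), (236, 143), (237, 144), (238, 143), (239, 143), (240, 142), (241, 142), (242, 143), (243, 142), (244, 142), (245, 142), (246, 141), (247, 142), (248, 143), (249, 141), (250, 143), (251, 143), (252, 142), (253, 142), (254, 143), (255, 143), (256, 142), (257, 142), (258, 143), (259, 144), (260, 145), (261, 128), (262, 91), (263, 97), (264, 99), (265, 97), (266, 98), (267, 127), (268, 126), (269, 128), (270, 127), (271, 128), (272, 130), (273, 133), (274, 134), (275, 134), (276, 134), (277, 130), (278, 129), (279, 129), (280, 131), (281, 132), (282, 129), (283, 129), (284, 128), (285, 128), (286, 127), (287, 128), (288, 129), (289, 132), (290, 136), (291, 134), (292, 48), (293, 57), (294, 60), (295, 59), (296, 60), (297, 59), (298, 60), (299, 60)]
```

Hard stop at z ≈ 86.5 (expected 85.4 ±1), and the force grows without motion, so it looks seated. Ease the push, open, rise, and look.

Call:
servo_tool(moves=[[[0, 0, -0.2], [0, 0, 0], 2], [[0, 0, 0], [0, 0, 0], 2], [[0, 0, 0], [0, 0, 0], 6], [[0, 0, 0], [0, 0, 0], 6], [[0, 0, 0], [0, 0, 0], 6]])

```text
clock: 9.55
tool_pos: [514.3, 167.1, 84.6]
eef_rot: [2.383, -2.047, -0.0]
contact_force: [0.5, -0.2, 0.1]
gripper_width: 0.696
gripper_force: 0.0
```

Call:
servo_tool(moves=[[[0, 0, 0], [0, 0, 0], 6], [[0, 0, -1], [0, 0, 0], 6], [[0, 0, -2], [0, 0, 0], 6], [[0, 0, -3], [0, 0, 0], 6], [[0, 0, -3], [0, 0, 0], 6]])

```text
clock: 9.97
tool_pos: [513.5, 166.9, 175.6]
eef_rot: [2.382, -2.046, -0.002]
contact_force: [0.6, 0.5, -0.4]
gripper_width: 0.703
gripper_force: 0.0
```

```bash
python3 - <<'E'
from h import *
w=cap('wrist','w6');d=cap('side','s6');t=cap('top','t6');s=status.read_state();print(s['clock'],s['tool_pos'],s['contact_force'])
a=cv2.resize(w['image'][120:420,120:520],(400,300)); 
b=cv2.resize(d['image'][240:315,250:350],(400,300),interpolation=cv2.INTER_CUBIC)
cv2.imwrite('pics/c6.png',np.hstack([a,b])[:,:,::-1])
for z in (97,98.5,101): print(z,proj(w,[514.5,165.8,z]),proj(d,[514.5,165.8,z]))
E
```

```text
10.1167 [516.45244625 167.46920513 178.21476809] [ 0.14272699 -0.26293735 -0.87039947]
97 [321.51258235 264.88694894] [302.74275521 265.31126011]
98.5 [321.51900447 265.78538468] [302.71753067 264.86615979]
101 [321.52989901 267.3094962 ] [302.67538713 264.12233637]
```

View pics/c6.png

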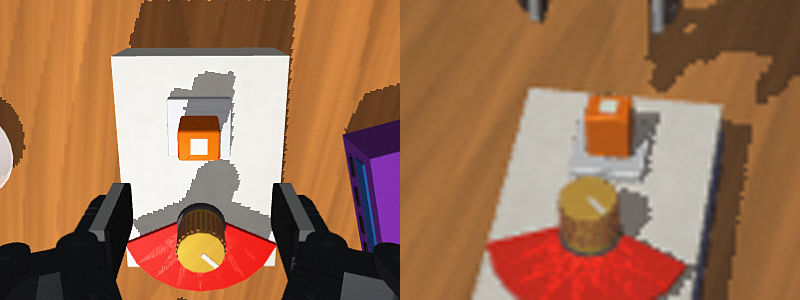

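The module sits flat on the top with its flange down, and the dot falls where a seated module's should (side row 266). The cap top is at wrist (321,372), still backed off. Now I'll locate the cap.

```bash
python3 - <<'E'
from hsv import *
d=load('w6'); t=load('t6'); sd=load('s6')
c=blob(d,(18,120,190),(32,255,255),(270,330,110,90)); e=cv2.minEnclosingCircle(c); print('wrist',e)
cs=blob(sd,(15,90,150),(30,255,255),(280,275,40,30)); es=cv2.fitEllipse(cs); print('side',es)
print('onz100',onz(d,e[0],100),'side onz100',onz(sd,(297,289.5),100))
print(tri((d,e[0]),(sd,(297,289.5))),tri((d,e[0]),(t,(253.3,227)),(sd,(297,289.5))))
# line tip
W=cv2.inRange(d['image'],np.array([190]*3),np.array([255]*3))[350:400,300:350]
n,l,st,ce=cv2.connectedComponentsWithStats(W); print(st[1:],ce[1:]+[300,350])
for i in range(1,n):
  p=onz(d,ce[i]+[300,350],100)-onz(d,e[0],100); print(np.degrees(np.arctan2(p[1],p[0])))
s=status.read_state();print(s['tool_pos'],s['qpos'].round(3),R.from_rotvec(s['eef_rot']).as_matrix().round(3).tolist())
E
```

```text
wrist ((320.5, 372.5), 23.63270378112793)
side ((296.34979248046875, 289.2335510253906), (10.48592758178711, 13.283744812011719), 80.20573425292969)
onz100 [503.8557541  239.70859426 100.        ] side onz100 [502.76263621 241.64186959 100.        ]
(array([503.45201571, 240.62862781,  98.66011025]), [np.float64(0.2638109328669654), np.float64(0.2638109328670859)]) (array([502.31373507, 239.08609913,  97.91454252]), [np.float64(2.2538973442309063), np.float64(3.489507420690185), np.float64(1.4069225785652881)])
[[21 24 17 15 81]] [[329.25925926 380.74074074]]
140.37773966385413
[516.45244625 167.46920513 178.21476809] [ 0.166  0.279 -0.18   1.106 -0.    -1.557] [[0.151, -0.989, 0.006], [-0.989, -0.151, 0.001], [0.0, -0.006, -1.0]]
```

Cap axis at about (503.3,239.5), top z ≈ 99–100, turn about 3.8 rad (218° to go). Wrist joint 6 will run from -82° to about +136°, so one grip is enough.

Call:
servo_tool(moves=[[[-2.4, 0, 0], [0, 0, 0], 6], [[-2.4, 0, 0], [0, 0, 0], 6], [[-2.5, 0, 0], [0, 0, 0], 6], [[0, 0, 2], [0, 0, 0], 6], [[0, 0, 1], [0, 0, 0], 6]], force=60)

```text
clock: 10.53
tool_pos: [502.2, 240.2, 142.9]
eef_rot: [2.384, -2.043, -0.002]
contact_force: [-0.7, -0.5, 0.1]
gripper_width: 0.708
gripper_force: 0.0
```

Call:
servo_tool(moves=[[[0, 0, 0], [0, 0, 0], 6], [[0, 0, 0], [0, 0, 0], 6], [[0, 0, 0], [0, 0, 0], 6]])

```text
clock: 10.78
tool_pos: [503.4, 238.6, 144.9]
eef_rot: [2.382, -2.048, -0.0]
contact_force: [0.7, -0.6, -0.9]
gripper_width: 0.704
gripper_force: 0.0
```

```bash
python3 - <<'E'
from hsv import *
P=[];E=[]
for i in range(4):
    d=cap('wrist','w7'); s=status.read_state(); P.append(s['tool_pos']); 
    c=blob(d,(18,120,190),(32,255,255),(250,330,150,150)); e=cv2.minEnclosingCircle(c); E.append(onz(d,e[0],99.5)); 
print(np.mean(P,0),np.std(P,0),np.mean(E,0),np.std(E,0),e,s['clock'])
r=R.from_rotvec(s['eef_rot']); print('cap in tool',r.inv().apply(np.mean(E,0)-np.mean(P,0)))
E
```

```text
Traceback (most recent call last):
  File "hsv.py", line 6, in blob
    c,_=cv2.findContours(m,cv2.RETR_EXTERNAL,cv2.CHAIN_APPROX_NONE); return max(c,key=cv2.contourArea)
                                                                            ~~~^^^^^^^^^^^^^^^^^^^^^^^
ValueError: max() iterable argument is empty
```

```bash
python3 - <<'E'
from hsv import *
d=load('w7'); s=status.read_state(); h=cv2.cvtColor(d['image'],cv2.COLOR_RGB2HSV)
print(proj(d,[503.3,239.5,99.5]),s['tool_pos']); u,v=proj(d,[503.3,239.5,99.5]).astype(int)
print(h[v-30:v+31:10,u-40:u+41:20].tolist())
c=blob(d,(15,90,80),(35,255,255),(250,300,150,150)); e=cv2.minEnclosingCircle(c);x,y,w,q=cv2.boundingRect(c); print(e,(x,y,w,q))
for p in (e[0],): print(onz(d,p,99.5))
E
```

```text
[323.2459178  291.88502893] [503.77042923 238.71054697 145.36364445]
[[[17, 18, 128], [19, 193, 74], [19, 180, 82], [9, 171, 76], [23, 18, 129]], [[1, 206, 255], [21, 187, 229], [21, 181, 228], [20, 194, 121], [2, 255, 79]], [[1, 207, 246], [22, 180, 234], [21, 184, 227], [21, 187, 218], [1, 228, 238]], [[2, 153, 254], [22, 183, 237], [21, 180, 229], [20, 183, 216], [1, 225, 238]], [[1, 203, 246], [23, 180, 237], [21, 184, 229], [20, 187, 220], [1, 209, 252]], [[2, 160, 253], [23, 176, 241], [21, 184, 232], [68, 11, 251], [1, 229, 237]], [[1, 215, 246], [1, 187, 250], [0, 213, 243], [1, 223, 240], [1, 219, 245]]]
((316.5, 307.0), 24.520498275756836) (293, 300, 48, 20)
[505.47190904 248.60710688  99.5       ]
```

```bash
python3 - <<'E'
from hsv import *
d=load('w7')
c=blob(d,(18,120,200),(32,255,255),(250,230,150,120)); e=cv2.minEnclosingCircle(c); print(e,cv2.boundingRect(c))
q=onz(d,e[0],99.5); print(q, 360/e[1]*16)
r=R.from_rotvec(status.read_state()['eef_rot']);P=[]
for i in range(4): cap('wrist','x'); P.append(status.read_state()['tool_pos'])
P=np.mean(P,0); print(P,r.inv().apply(q-P))
E
```

```text
((322.0771789550781, 291.7633056640625), 30.22136878967285) (292, 265, 61, 55)
[503.90656891 239.52246574  99.5       ] 190.59361738665817
[503.93526321 238.90985436 145.64240462] [-0.61626271 -0.04752614 46.14234044]
```

The TCP is within 0.6 mm of the cap axis. Descend and grip.

Call:
servo_tool(moves=[[[-0.06, 0, 1.5], [0, 0, 0], 6], [[0, 0, 1.5], [0, 0, 0], 6], [[0, 0, 1.5], [0, 0, 0], 6], [[0, 0, 0.7], [0, 0, 0], 6], [[0, 0, 0], [0, 0, 0], 6]], force=60)

```text
clock: 11.45
tool_pos: [502.2, 239.4, 91.5]
eef_rot: [2.381, -2.046, -0.002]
contact_force: [0.4, 0.4, 0.2]
gripper_width: 0.699
gripper_force: 0.0
```

Call:
servo_tool(moves=[[[0, 0, 0], [0, 0, 0], 2.5], [[0, 0, 0], [0, 0, 0], 2.5], [[0, 0, 0], [0, 0, 0], 2.5], [[0, 0, 0], [0, 0, 0], 2.5], [[0, 0, 0], [0, 0, 0], 2.5]], force=60)

```text
clock: 11.87
tool_pos: [503.0, 239.9, 94.4]
eef_rot: [-2.383, 2.047, -0.0]
contact_force: [-3.0, -0.4, 4.3]
gripper_width: 0.355
gripper_force: 58.8
```

Gripped the cap. Screw clockwise (+z of tool), following the thread.

Call:
servo_tool(moves=[[[0, 0, 0.006], [0, 0, 7], 2.5], [[0, 0, 0.006], [0, 0, 7], 2.5], [[0, 0, 0.006], [0, 0, 7], 2.5], [[0, 0, 0.006], [0, 0, 7], 2.5], [[0, 0, 0.006], [0, 0, 7], 2.5]])

```text
clock: 12.28
tool_pos: [503.4, 239.8, 94.1]
eef_rot: [-1.649, 2.673, -0.001]
contact_force: [-2.8, -0.8, 3.0]
gripper_width: 0.355
gripper_force: 58.9
```

```bash
python3 - <<'E'
from h import *
s=status.read_state();print(s['contact_force'],s['moment'],s['qpos'].round(3),s['gripper_force'])
E
```

```text
[-2.83623311 -0.78138189  2.95648693] [-0.38687667  0.41057644  0.10027516] [ 0.301  0.374 -0.265  0.931 -0.001 -0.805] 58.859310150146484
```

Call:
servo_tool(moves=[[[0, 0, 0.006], [0, 0, 7], 2.5], [[0, 0, 0.006], [0, 0, 7], 2.5], [[0, 0, 0.006], [0, 0, 7], 2.5], [[0, 0, 0.006], [0, 0, 7], 2.5], [[0, 0, 0.006], [0, 0, 7], 2.5]])

```text
clock: 12.7
tool_pos: [503.7, 239.5, 93.9]
eef_rot: [-0.769, 3.045, -0.002]
contact_force: [-2.0, -2.1, 3.9]
gripper_width: 0.355
gripper_force: 58.9
```

Call:
servo_tool(moves=[[[0, 0, 0.006], [0, 0, 7], 2.5], [[0, 0, 0.006], [0, 0, 7], 2.5], [[0, 0, 0.006], [0, 0, 7], 2.5], [[0, 0, 0.006], [0, 0, 7], 2.5], [[0, 0, 0.006], [0, 0, 7], 2.5]])

```text
clock: 13.12
tool_pos: [503.7, 239.0, 93.6]
eef_rot: [0.183, 3.135, -0.003]
contact_force: [-0.6, -3.7, 4.6]
gripper_width: 0.352
gripper_force: 59.0
```

Call:
servo_tool(moves=[[[0, 0, 0.006], [0, 0, 7], 2.5], [[0, 0, 0.006], [0, 0, 7], 2.5], [[0, 0, 0.006], [0, 0, 7], 2.5], [[0, 0, 0.006], [0, 0, 7], 2.5], [[0, 0, 0.006], [0, 0, 7], 2.5]])

```text
clock: 13.53
tool_pos: [503.4, 238.7, 93.2]
eef_rot: [1.117, 2.934, -0.003]
contact_force: [-1.6, -4.9, 5.3]
gripper_width: 0.355
gripper_force: 59.1
```

Call:
servo_tool(moves=[[[0, 0, 0.006], [0, 0, 7], 2.5], [[0, 0, 0.006], [0, 0, 7], 2.5], [[0, 0, 0.006], [0, 0, 7], 2.5], [[0, 0, 0.006], [0, 0, 7], 2.5], [[0, 0, 0.006], [0, 0, 7], 2.5]])

```text
clock: 13.95
tool_pos: [503.0, 238.5, 92.9]
eef_rot: [1.948, 2.462, -0.003]
contact_force: [-2.9, -5.6, 5.7]
gripper_width: 0.356
gripper_force: 59.2
```

```bash
python3 - <<'E'
from h import *
s=status.read_state();print(s['contact_force'],s['moment'],s['qpos'].round(3),s['gripper_force'])
d=cap('wrist','w8');cap('side','s8');cap('top','t8')
E
```

```text
[-2.91511922 -5.60792251  5.71673348] [-1.1968238   0.90238619  0.09743978] [ 0.3    0.375 -0.267  0.929 -0.003  1.639] 59.15457308292389
```

Call:
servo_tool(moves=[[[0, 0, 0.006], [0, 0, 7], 2.5], [[0, 0, 0.006], [0, 0, 7], 2.5], [[0, 0, 0.006], [0, 0, 7], 2.5], [[0, 0, 0.006], [0, 0, 7], 2.5], [[0, 0, 0.006], [0, 0, 5], 2.5]])

```text
clock: 14.52
tool_pos: [502.6, 238.7, 92.6]
eef_rot: [2.567, 1.808, -0.003]
contact_force: [-3.8, -5.2, 7.8]
gripper_width: 0.354
gripper_force: 59.2
```

```bash
python3 - <<'E'
from h import *
s=status.read_state();print(s['contact_force'],s['moment'],s['qpos'].round(3),s['gripper_force'])
E
```

```text
[-3.75262999 -5.17496945  7.80036149] [-1.02611478  1.08020764  0.06890324] [ 3.000e-01  3.750e-01 -2.680e-01  9.290e-01 -2.000e-03  2.214e+00] 59.199272990226746
```

Call:
servo_tool(moves=[[[0, 0, 0.003], [0, 0, 3], 2.5], [[0, 0, 0.003], [0, 0, 2], 2.5]])

```text
clock: 14.68
tool_pos: [502.6, 238.7, 92.6]
eef_rot: [2.641, 1.699, -0.003]
contact_force: [-3.8, -5.3, 7.1]
gripper_width: 0.355
gripper_force: 59.2
```

```bash
python3 - <<'E'
from h import *
s=status.read_state();print(s['contact_force'],s['moment'],s['qpos'].round(3),s['gripper_force'])
E
```

```text
[-3.83012762 -5.25793647  7.12227166] [-0.99368887  0.98474404  0.08610303] [ 3.000e-01  3.750e-01 -2.680e-01  9.290e-01 -2.000e-03  2.298e+00] 59.19621706008911
```

Call:
servo_tool(moves=[[[0, 0, 0.003], [0, 0, 3], 2.5], [[0, 0, 0.003], [0, 0, 2], 2.5]])

```text
clock: 14.85
tool_pos: [502.5, 238.7, 92.5]
eef_rot: [2.712, 1.582, -0.003]
contact_force: [-5.1, -5.5, 7.6]
gripper_width: 0.36
gripper_force: 59.2
```

```bash
cat > st.py <<'E'
from h import *
s=status.read_state();print(s['contact_force'].round(1),s['moment'].round(2),s['qpos'].round(3),s['gripper_force'])
E
python3 st.py
```

```text
[-5.1 -5.5  7.6] [-0.99  1.09  0.09] [ 3.000e-01  3.750e-01 -2.680e-01  9.290e-01 -2.000e-03  2.386e+00] 59.20971393585205
```

Call:
servo_tool(moves=[[[0, 0, 0.003], [0, 0, 3], 2.5], [[0, 0, 0], [0, 0, 1], 2.5]])

```text
clock: 15.02
tool_pos: [502.5, 238.7, 92.5]
eef_rot: [2.766, 1.487, -0.003]
contact_force: [-4.7, -6.0, 8.4]
gripper_width: 0.357
gripper_force: 59.2
```

```bash
python3 st.py
```

```text
[-4.7 -6.   8.4] [-1.02  1.06  0.02] [ 3.000e-01  3.750e-01 -2.680e-01  9.290e-01 -2.000e-03  2.455e+00] 59.22356128692627
```

Call:
servo_tool(moves=[[[0, 0, 0.003], [0, 0, 3], 2.5], [[0, 0, 0], [0, 0, 1], 2.5]])

```text
clock: 15.18
tool_pos: [502.5, 238.8, 92.5]
eef_rot: [2.815, 1.39, -0.002]
contact_force: [-4.7, -5.1, 7.3]
gripper_width: 0.352
gripper_force: 59.3
```

```bash
python3 st.py
```

```text
[-4.7 -5.1  7.3] [-0.98  1.09  0.33] [ 3.000e-01  3.750e-01 -2.680e-01  9.290e-01 -2.000e-03  2.525e+00] 59.269570112228394
```

Call:
servo_tool(moves=[[[0, 0, 0.003], [0, 0, 3], 2.5], [[0, 0, 0], [0, 0, 1], 2.5]])

```text
clock: 15.35
tool_pos: [502.9, 239.2, 92.6]
eef_rot: [2.861, 1.294, -0.001]
contact_force: [-0.6, -2.2, 3.9]
gripper_width: 0.358
gripper_force: 59.1
```

```bash
python3 st.py
```

```text
[-0.6 -2.2  3.9] [-0.18  0.55  0.74] [ 3.010e-01  3.760e-01 -2.670e-01  9.280e-01 -2.000e-03  2.593e+00] 59.080084562301636
```

The moment is rising (0.1 → 0.33 → 0.74 N m), so the cap is on its hard stop. One more small push to confirm.

Call:
servo_tool(moves=[[[0, 0, 0], [0, 0, 2], 2.5], [[0, 0, 0], [0, 0, 0], 2.5], [[0, 0, 0], [0, 0, 0], 2.5]])

```text
clock: 15.6
tool_pos: [502.9, 239.3, 92.4]
eef_rot: [2.881, 1.248, -0.0]
contact_force: [-2.8, -3.1, 5.3]
gripper_width: 0.36
gripper_force: 59.4
```

```bash
python3 st.py; python3 - <<'E'
from h import *
w=cap('wrist','w9');t=cap('top','t9');d=cap('side','s9')
a=cv2.resize(w['image'][120:420,120:520],(400,300)); b=cv2.resize(d['image'][240:315,250:350],(400,300),interpolation=cv2.INTER_CUBIC)
cv2.imwrite('pics/c9.png',np.hstack([a,b])[:,:,::-1])
E
```

```text
[-2.8 -3.1  5.3] [-0.66  0.68  1.19] [ 3.010e-01  3.760e-01 -2.670e-01  9.280e-01 -2.000e-03  2.625e+00] 59.3505585193634
```

View pics/c9.png

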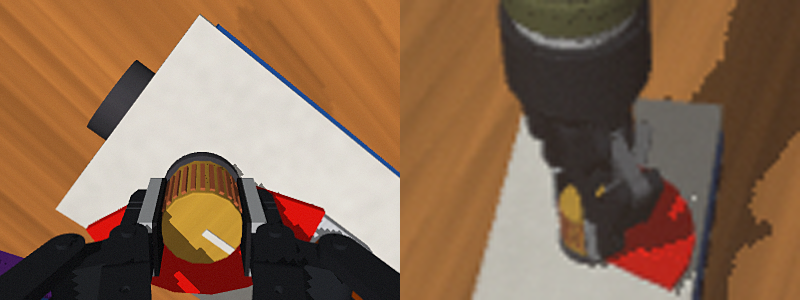

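The wrist shows the cap gripped with its white line from about (203,232) to (235,252) in the crop, and the keeper plate swung partly under the gripper. I'll compute the line's heading.

```bash
python3 - <<'E'
from hsv import *
def head(fn,z,u0=280,v0=320,w=100,h=80):
    d=load(fn); im=d['image']; hs=cv2.cvtColor(im,cv2.COLOR_RGB2HSV)
    m=cv2.inRange(hs,np.array((0,0,170)),np.array((179,60,255)))[v0:v0+h,u0:u0+w]
    n,l,st,ce=cv2.connectedComponentsWithStats(m)
    for i in range(1,n):
        if st[i,4]<25: continue
        p=np.argwhere(l==i)[:,::-1]+[u0,v0]
        W=np.array([onz(d,q,z)[:2] for q in p]); c=W.mean(0); _,S,V=np.linalg.svd(W-c); v=V[0]
        if v@(c-np.array([503.3,239.4]))<0: v=-v
        print(fn,p.mean(0).round(),st[i,4],c.round(1),'axis heading',np.degrees(np.arctan2(v[1],v[0])).round(1),'from centre',np.degrees(np.arctan2(*(c-np.array([503.3,239.4]))[::-1])).round(1))
head('w6',99.5); head('w7',99.5,290,265,65,55); head('w8',98); head('w9',97.5)
E
```

```text
w6 [287. 323.] 105 [530.3 206.6] axis heading 25.3 from centre -50.6
w6 [369. 324.] 188 [478.9 199.4] axis heading 173.4 from centre -121.4
w6 [329. 381.] 88 [497.1 245.5] axis heading 143.8 from centre 135.3
w7 [333. 303.] 149 [497.2 244.9] axis heading 144.1 from centre 137.9
w8 [374. 345.] 25 [523.8 243.5] axis heading 57.5 from centre 11.3
w8 [332. 357.] 166 [509.2 234.4] axis heading -33.7 from centre -40.1
w9 [374. 346.] 51 [518.7 225. ] axis heading 28.3 from centre -43.0
w9 [337. 362.] 248 [503.8 229.7] axis heading -82.4 from centre -87.2
```

The line heads -82° (towards the socket at -81°), so the cap is bottomed. Back it off: 90° plus a few degrees of wind-up.

Call:
servo_tool(moves=[[[0, 0, -0.006], [0, 0, -4], 2.5], [[0, 0, -0.006], [0, 0, -7], 2.5], [[0, 0, -0.006], [0, 0, -7], 2.5], [[0, 0, -0.006], [0, 0, -7], 2.5], [[0, 0, -0.006], [0, 0, -7], 2.5]])

```text
clock: 16.17
tool_pos: [502.9, 239.3, 92.7]
eef_rot: [2.423, 1.998, -0.001]
contact_force: [-4.5, -3.9, 5.5]
gripper_width: 0.359
gripper_force: 59.3
```

Call:
servo_tool(moves=[[[0, 0, -0.006], [0, 0, -7], 2.5], [[0, 0, -0.006], [0, 0, -7], 2.5], [[0, 0, -0.006], [0, 0, -7], 2.5], [[0, 0, -0.006], [0, 0, -7], 2.5], [[0, 0, -0.006], [0, 0, -7], 2.5]])

```text
clock: 16.58
tool_pos: [502.9, 239.2, 93.0]
eef_rot: [1.711, 2.634, -0.002]
contact_force: [-3.3, -3.8, 4.5]
gripper_width: 0.358
gripper_force: 59.3
```

Call:
servo_tool(moves=[[[0, 0, -0.006], [0, 0, -7], 2.5], [[0, 0, -0.006], [0, 0, -7], 2.5], [[0, 0, -0.006], [0, 0, -7], 2.5], [[0, 0, -0.006], [0, 0, -6], 2.5], [[0, 0, 0], [0, 0, 0], 2.5]])

```text
clock: 17.0
tool_pos: [502.9, 239.2, 93.2]
eef_rot: [1.051, 2.96, -0.002]
contact_force: [-3.2, -2.8, 5.7]
gripper_width: 0.355
gripper_force: 59.4
```

Call:
servo_tool(moves=[[[0, 0, 0], [0, 0, 0], 2.5], [[0, 0, 0], [0, 0, 0], 2.5], [[0, 0, 0], [0, 0, 0], 2.5]])

```text
clock: 17.25
tool_pos: [502.9, 239.2, 93.2]
eef_rot: [1.057, 2.958, -0.002]
contact_force: [-2.8, -3.6, 4.6]
gripper_width: 0.355
gripper_force: 59.4
```

```bash
python3 st.py; python3 - <<'E'
from hsv import *
d=cap('wrist','w10');sd=cap('side','s10')
u0,v0,w,h=270,320,110,80
m=cv2.inRange(cv2.cvtColor(d['image'],cv2.COLOR_RGB2HSV),np.array((0,0,150)),np.array((179,70,255)))[v0:v0+h,u0:u0+w]
n,l,st,ce=cv2.connectedComponentsWithStats(m)
for i in range(1,n):
    if st[i,4]<20: continue
    p=np.argwhere(l==i)[:,::-1]+[u0,v0]; W=np.array([onz(d,q,98)[:2] for q in p]); c=W.mean(0); v=np.linalg.svd(W-c)[2][0]
    print(p.mean(0).round(),st[i,4],c.round(1),np.degrees(np.arctan2(v[1],v[0])).round(1),np.degrees(np.arctan2(*(c-[503.3,239.4])[::-1])).round(1))
a=cv2.resize(d['image'][120:420,120:520],(400,300)); b=cv2.resize(sd['image'][240:315,250:350],(400,300),interpolation=cv2.INTER_CUBIC)
cv2.imwrite('pics/c10.png',np.hstack([a,b])[:,:,::-1])
E
```

```text
[-2.8 -3.6  4.6] [-0.68  0.86  0.07] [ 0.301  0.375 -0.266  0.93  -0.001  0.987] 59.355849623680115
[271. 347.] 21 [492.4 223.4] -42.6 -124.4
```

View pics/c10.png

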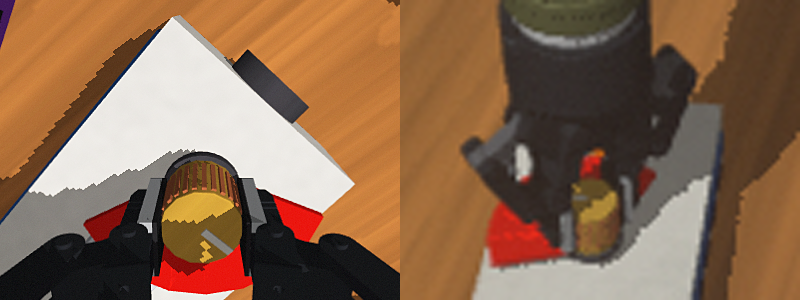

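The white line (now shaded, (203,232)–(232,253)) sits at the same place relative to the fingers as when the cap was bottomed, so there was no slip. The tool turned back 1.64 rad, leaving the cap at about 1.6, well inside 1.31–1.83, with a 59 N grip and everything at rest. Handing in.

```bash
python3 -c "
from rig import ticket
print(ticket.sign_off())"
```

```text
the job is handed in; nothing more can be done
None
```

I handed the job in at about 17 s of the 66 s allowed, and sign-off gave no verdict: the orange module is plugged home, the cap was bottomed and backed off to about 1.6 rad, and the fingers still hold it at about 59 N.

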